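# Hook the tape on the long bar, draw it out and lock it

### The arm

A 6-joint arm with a two-finger parallel gripper is mounted at the origin on the work surface. World frame = base frame: x ahead of the robot, y to its left, z up, the work surface at z = 0. Lengths are in m, angles in degrees, forces in N, time in s.
With the tool pointing down it reaches from about 0.275 to 0.975 m from the base axis. Payload 8.4 kg.
Tool frame: the origin (TCP) lies between the finger pads; the fingertips stand 14 mm ahead of it and the grasp point (between the pads) lies 5 mm behind it; z points along the fingers, y is the direction in which the jaws open and shut (so a half turn about z gives the same grasp; the last joint's range is limited). The gripper opens to 92 mm and grips with 3 to 60 N. Pads are 20 mm wide; open, the fingers measure 128 mm over their backs; the gripper's body (75 mm by 189 mm) begins 69 mm behind the grasp point.
Start: joints at [-66.028, 20.225, 93.587, -0, 66.188, -0.138], TCP at [0.255, -0.57, 0.229] pointing down, gripper open.
Joint ranges: [-150.9, 150.9], [-52.94, 120.26], [3.33, 152.33], [-74.26, 254.26], [0, 154.13], [-172.89, 172.89]. Speed limits (degrees/s): [127.2, 127.2, 159.86, 180, 180, 180].

### API

Orientations are given as [roll, pitch, yaw] about the fixed x, y, z axes, in that order (R = Rz(yaw) Ry(pitch) Rx(roll)).
In Python, from plant import bot gives the robot as it stands.
- The arm moves only by the tool drive_tool, never from a script. Its argument "steps" is one flat list of numbers, 7 for each row, row after row: the shift along the world's x, y, z in mm, then the turn, a rotation vector about the world's x, y, z in rad, then the opening, from 0 (shut) to 1 (fully open). In form: [dx, dy, dz, ax, ay, az, fingers, dx, dy, dz, ax, ay, az, fingers, ...]. A call has exactly 5 rows; each row shifts and turns the commanded pose from where the row before left it; what a row does not reach is not made up. A row lasts 1/8 s, in which the tool goes at most 62.5 mm and 10.7 degrees, less where a joint would pass 70% of its speed; a pose out of reach is approached as far as the arm can. A call with a gripper value outside its range is refused whole. The fingers move at their own pace and stop on an object; "squeeze" is the grip in N (left out, the last holds). Time passes only in rows, so rows that do not move let the fingers close, or fill a call up. It gives the time, the measured TCP pose, the force and the opening at its end, in the units of the state.
- bot.get_state(): the state, without advancing time (a new reading comes with each control period).
- bot.snapshot(name): name is "scene" or "side" or "wrist"; returns the picture (400x640x3 uint8, red, green, blue); there is no depth.
- bot.get_calibration(name): a dict with "mtx" (3x3 intrinsics, pixels), "camera_from_world" (4x4, takes a point from world to camera coordinates). Camera axes: x right, y up, looking along -z (the intrinsics and any distortion apply to the point x, -y, -z); pixel columns grow to the right and rows downward; lengths in m; the calibration is good to about 2 mm. A picture is of the moment at which its call begins: read the wrist's pose just before it. get_calibration takes no time and is no camera call; for the wrist camera it gives the pose at the moment of the call.
- bot.sign_off(): hands the job in, once; it reports no verdict.
The state is a dict: "t": time; "qpos": joint angles; "qvel": joint speeds; "effort": joint torques, N m; "tool_pos": TCP position; "tool_rot": TCP orientation; "force": force on the tool from outside, world axes, zero at the start; "wrist_torque": the same for the moment, N m; "grip_width": finger opening in m.
Only numpy, scipy, OpenCV 4.12 (cv2) and the standard library are available. Lean on these libraries where they do the work, as an engineer would, in place of code of your own. Each camera call takes 0.05 s, during which the arm holds its last target.

### The job

Set up the tape measure so that the distance from the long steel bar to the rubber pad can be read off: hook the end of its blade over the far edge of the long bar, back the tape straight away from the bar against its spring until its case stands on the middle of the pad. Then press down the lock on top of the case. Leave the tape drawn out, hooked and locked; the short bar is not used.

Things in the scene. Friction and masses are not known exactly. Their poses are not given: they have to be found in the camera images.
- tape_mid (a point): Pocket tape measure standing upright: dark grey case 76 long (its x) x 38 wide (its y) x 66 high, about 0.45 kg; grip it across the 38. This point is the case's centre, 33 above its underside. +x points along the blade, out of the case's front. The blade, 19 wide, leaves the front with its underside 26 above the case's underside; even wound in, the hook stands 48 ahead of the front.
- tape_hook (a point): Steel hook at the blade's end, a plate 22 wide, 3 thick, hanging down from the blade to 4 above the level of the case's underside. This point is on its inner face (looking back at the case), 2 above its lower edge; with the blade wound in it lies 86 from the case's centre along the tape's +x and 27 below it. Axes as the tape's.
- bar: The long bar: ground steel, 20 wide (its x) x 150 long (its y) x 20 high, fixed to the bench. Origin: centre of its underside. Its -x side faces the pad and the robot; the far edge, where the hook belongs, is on its +x side, 10 from its centre. A bar only 70 long stands beside it and is not used.
- pad: Flat black rubber pad fixed to the bench, 120 (its x) x 90 (its y) x 3 thick, lined up with the long bar, 155 to 180 from the bar's centre on its -x side. Origin: centre of its underside; +x points to the bar. On the pad the case stands fast against the blade's spring; on the bare bench it may slip.
- tape_blade (a joint): How far the blade is drawn out of the case, m: 0 wound in, at most 0.14. A spring draws it in with 1.2 N (wound in) to 2.3 N (fully out).
- tape_lock (a joint): The lock, a black block 22 x 24 on the case's top, its centre 18 from the case's centre towards the blade (+x), its top 75 above the case's underside (9 above the case's top). Value in m: 0 up (off), 0.005 to 0.006 fully down (on). It moves straight down, takes 3 N to start and 6 N fully down, and stays where it is left; while down it brakes the blade.
There are look-alikes about, which are no part of the job. What is shaped like the bar but red is not meant.

How it is judged:
By the outcome, as a careful person would: the job done as asked, in the order asked, and still so for the second after the job is handed in, with the robot touching nothing.
It also fails if it takes over 40 s, if anything falls off the work surface, if the arm or the gripper's body presses on something with over 40 N, if the wrist force passes 120 N, or if a joint passes its speed limit or range.

## Working session

There is one attempt and no reset: what is moved stays moved. The work goes in short steps, Python scripts to look and compute and a tool call to move; the robot and the scene stay as the last step left them, time stands still between calls to the robot, and variables do not carry over. Pictures are saved under pics/ and viewed, and the job is handed in when it is done.

Besides the shell and the picture viewer there is one more tool, called after "Request:" as name(argument=value, ...) on one line, values as JSON. drive_tool: Moves the arm, as the interface text tells. Its arguments: {"type":"object","properties":{"steps":{"type":"array","items":{"type":"number"}},"squeeze":{"type":"number"}},"required":["steps"]}

```bash
mkdir -p pics; ls; python3 - <<'E'
from plant import bot
import cv2
for n in("scene","side","wrist"):
    cv2.imwrite(f"pics/{n}0.png",bot.snapshot(n)[:,:,::-1])
s=bot.get_state();print(s)
for n in("scene","side","wrist"):print(n,bot.get_calibration(n))
E
```

```text
pics
{'t': 0.15, 'qpos': array([-6.60283050e+01,  2.02550350e+01,  9.36184526e+01, -1.02859020e-03,
        6.61898272e+01, -1.35392520e-01]), 'qvel': array([ 0.00640693, -0.05074141, -0.10423673,  0.13291213, -0.04838568,
        0.10761278]), 'effort': array([-1.73234523e-03, -5.94209254e+01, -3.34468818e+01,  6.96303556e-02,
        2.04643433e-02, -7.45145530e-05]), 'tool_pos': array([ 0.25514202, -0.57014308,  0.22802426]), 'tool_rot': array([-1.79936683e+02,  7.90967215e-04,  2.41075037e+01]), 'force': array([-0.0978872 ,  0.12925506, -0.14675253]), 'wrist_torque': array([-0.01466887, -0.06388743, -0.03785182]), 'grip_width': 0.09229788269549961}
scene {'mtx': array([[424.34318649,   0.        , 324.15227073],
       [  0.        , 424.34318649, 197.93405486],
       [  0.        ,   0.        ,   1.        ]]), 'camera_from_world': array([[ 0.37883703,  0.92519893, -0.02212328, -0.28172059],
       [-0.53755419,  0.23944312,  0.8085187 ,  0.24709782],
       [ 0.75333791, -0.29440436,  0.58805448, -1.1803432 ],
       [ 0.        ,  0.        ,  0.        ,  1.        ]])}
sid
[... 263 characters left out ...]
148, -0.5666725 ,  0.72661695, -0.22010964],
       [-0.42270622,  0.59109214,  0.68697127, -0.88982565],
       [ 0.        ,  0.        ,  0.        ,  1.        ]])}
wrist {'mtx': array([[311.60509435,   0.        , 315.1920661 ],
       [  0.        , 311.60509435, 202.92414944],
       [  0.        ,   0.        ,   1.        ]]), 'camera_from_world': array([[ 4.09104924e-01, -9.12487340e-01,  1.26849566e-04,
        -6.25908428e-01],
       [ 8.85391714e-01,  3.96923228e-01, -2.41936901e-01,
         2.71276703e-02],
       [ 2.20714010e-01,  9.90898890e-02,  9.70291977e-01,
        -3.90134547e-01],
       [ 0.00000000e+00,  0.00000000e+00,  0.00000000e+00,
         1.00000000e+00]])}
```

View pics/scene0.png

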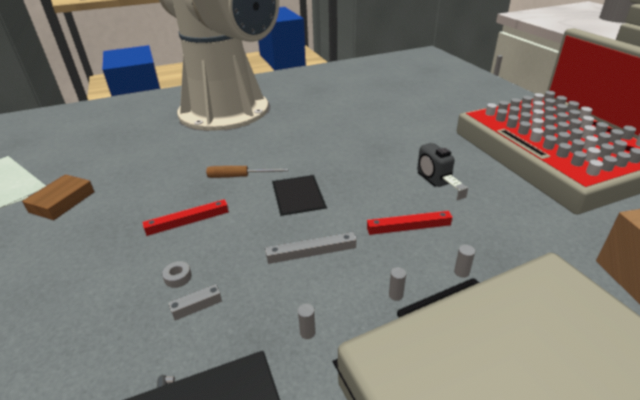

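View pics/side0.png

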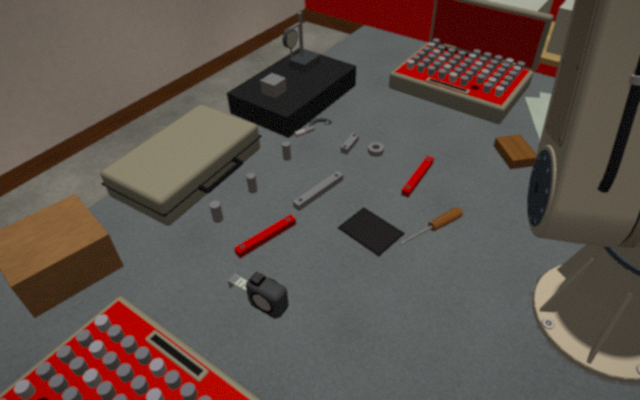

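View pics/wrist0.png

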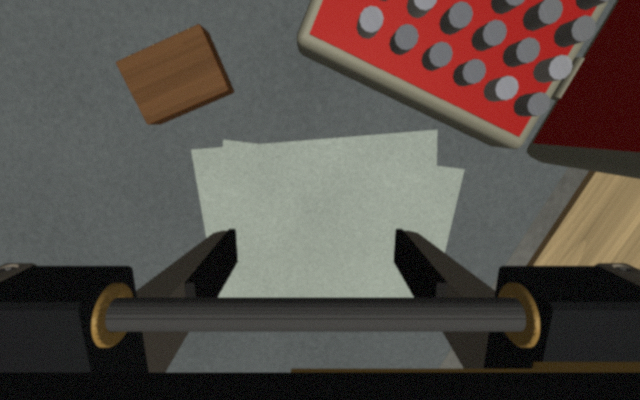

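The scene view shows the tape at (436,163) with its hook at about (461,192), and the pad at (299,195).

Bar candidates in the scene view:
- Grey bar at (310,247)
- Short grey bar at (195,301)
- Red bars at (186,217) and (410,222)

The grey one at (310,247), which is (319,189) in the side view, fits: it's long, steel and lined up with the pad. I'll confirm that in a crop and measure it.

```bash
cat > h.py <<'E'
import numpy as np, cv2
from plant import bot
def ray(n,px,cal=None):
    c=cal or bot.get_calibration(n)
    M=np.array(c["camera_from_world"]);R=M[:3,:3];o=-R.T@M[:3,3]
    u=cv2.undistortPoints(np.array([[px]],float),c["mtx"],c.get("dist"))[0,0]
    return o,R.T@np.array([u[0],-u[1],-1.])
def onz(n,px,z,cal=None):
    o,d=ray(n,px,cal);return o+d*(z-o[2])/d[2]
def proj(n,p,cal=None):
    c=cal or bot.get_calibration(n)
    q=np.array(c["camera_from_world"])@np.append(p,1);v=c["mtx"]@np.array([q[0],-q[1],-q[2]]);return v[:2]/v[2]
def tri(n1,p1,n2,p2):
    o1,d1=ray(n1,p1);o2,d2=ray(n2,p2)
    s=np.linalg.lstsq(np.c_[d1,-d2],o2-o1,rcond=None)[0]
    a,b=o1+d1*s[0],o2+d2*s[1];return (a+b)/2,np.linalg.norm(a-b)
E
python3 - <<'E'
import cv2,numpy as np
a=cv2.imread("pics/scene0.png");b=cv2.imread("pics/side0.png")
def crop(i,x,y,w,h,s):return cv2.resize(i[y:y+h,x:x+w],None,fx=s,fy=s,interpolation=cv2.INTER_CUBIC)
cv2.imwrite("pics/c1.png",np.vstack([crop(a,255,160,120,110,5)[:550,:600]]))
cv2.imwrite("pics/c2.png",crop(b,280,160,130,100,6))
cv2.imwrite("pics/c3.png",np.hstack([crop(a,405,135,70,70,5.5),crop(b,222,262,70,70,5.5)]))
E
```

```text
(no output)
```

View pics/c1.png

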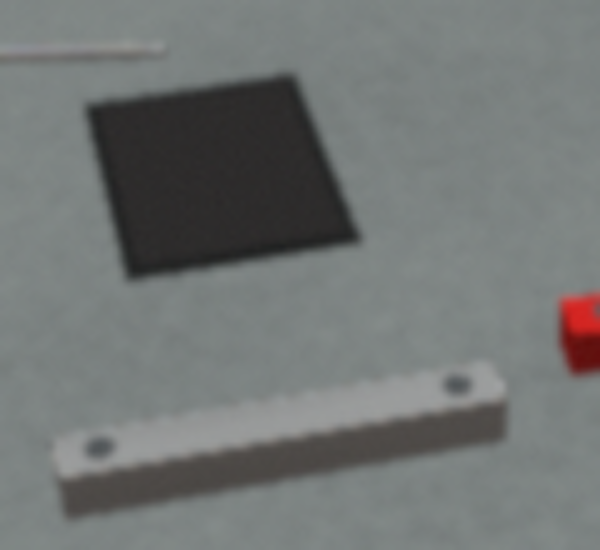

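View pics/c2.png

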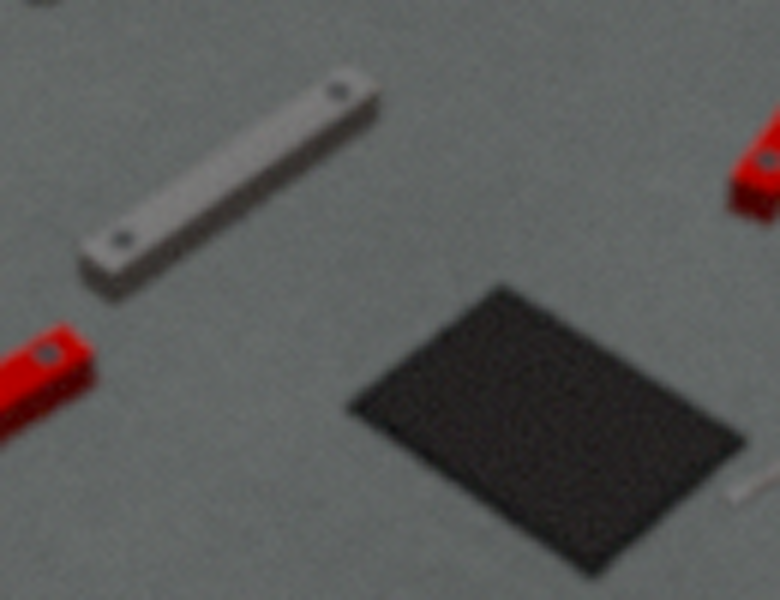

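View pics/c3.png

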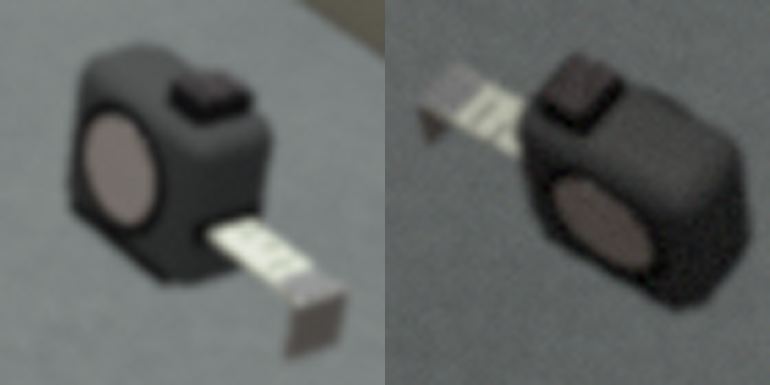

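```bash
python3 - <<'E'
from h import *
np.set_printoptions(precision=4,suppress=True)
f=lambda p,ox,oy,s:((p[0]+.5)/s-.5+ox,(p[1]+.5)/s-.5+oy)
A=lambda p:f(p,255,160,5); B=lambda p:f(p,280,160,6)
C=lambda p:f(p,405,135,5.5); D=lambda p:f((p[0]-385,p[1]),222,262,5.5)
def rep(n,pts,z):
    P=np.array([onz(n,p,z) for p in pts]);print(n,"z",z,"\n",P[:,:2],"mean",P.mean(0)[:2])
    e=[P[(i+1)%len(P)]-P[i] for i in range(len(P))]
    print([(round(np.linalg.norm(v)*1e3,1),round(np.degrees(np.arctan2(v[1],v[0])),1)) for v in e])
rep("scene",[A(p) for p in [(88,105),(296,75),(358,238),(130,275)]],.0025)
rep("side",[B(p) for p in [(500,285),(745,440),(592,577),(347,407)]],.0025)
rep("scene",[A(p) for p in [(100,447),(458,384)]],.02)
rep("side",[B(p) for p in [(339,91),(123,239)]],.02)
rep("scene",[A(p) for p in [(55,438),(488,363),(505,402),(66,476)]],.02)
rep("side",[B(p) for p in [(345,70),(380,92),(115,273),(80,248)]],.02)
# tape hook top plate centre; lock top centre
print(tri("scene",C((318,285)),"side",D((455,85))))
print(tri("scene",C((212,85)),"side",D((578,85))))
print("lock z75",onz("scene",C((212,88)),.075),onz("side",D((578,85)),.075))
rep("scene",[C((209,232)),C((295,300))],.027)
rep("scene",[C((250,215)),C((345,290))],.027)
E
```

```text
scene z 0.0025 
 [[0.4063 0.0218]
 [0.4204 0.1088]
 [0.5358 0.0894]
 [0.5224 0.0034]] mean [0.4712 0.0559]
[(np.float64(88.1), np.float64(80.8)), (np.float64(117.0), np.float64(-9.6)), (np.float64(87.0), np.float64(-98.9)), (np.float64(117.5), np.float64(171.0))]
side z 0.0025 
 [[0.5189 0.0053]
 [0.4028 0.0232]
 [0.4156 0.1101]
 [0.5312 0.0915]] mean [0.4671 0.0575]
[(np.float64(117.4), np.float64(171.2)), (np.float64(87.8), np.float64(81.6)), (np.float64(117.1), np.float64(-9.1)), (np.float64(87.1), np.float64(-98.1))]
scene z 0.02 
 [[ 0.6263 -0.038 ]
 [ 0.6448  0.0806]] mean [0.6356 0.0213]
[(np.float64(120.1), np.float64(81.1)), (np.float64(120.1), np.float64(-98.9))]
side z 0.02 
 [[ 0.623  -0.0374]
 [ 0.6421  0.081 ]] mean [0.6325 0.0218]
[(np.float64(119.9), np.float64(80.8)), (np.float64(119.9), np.float64(-99.2))]
scene z 0.02 
 [[ 0.6163 -0.0502]
 [ 0.6392  0.0943]
 [ 0.6592  0.091 ]
 [ 0.6349 -0.0519]] mean [0.6374 0.0208]
[(np.float64(146.3), np.float64(81.0)), (np.float64(20.3), np.float64(-9.3)), (np.float64(145.0), np.float64(-99.6)), (np.float64(18.7), np.float64(174.9))]
side z 0.02 
 [[ 0.6284 -0.0496]
 [ 0.609  -0.0462]
 [ 0.6332  0.0975]
 [ 0.6526  0.0942]] mean [0.6308 0.024 ]
[(np.float64(19.7), np.float64(170.1)), (np.float64(145.8), np.float64(80.4)), (np.float64(19.7), np.float64(-9.6)), (np.float64(145.9), np.float64(-99.5))]
(array([0.6101, 0.3354, 0.028 ]), np.float64(0.004780396478673631))
(array([0.5455, 0.3325, 0.0736]), np.float64(0.0003278222308422866))
lock z75 [0.5493 0.3298 0.075 ] [0.5445 0.333  0.075 ]
scene z 0.027 
 [[0.5674 0.324 ]
 [0.6146 0.3258]] mean [0.591  0.3249]
[(np.float64(47.3), np.float64(2.2)), (np.float64(47.3), np.float64(-177.8))]
scene z 0.027 
 [[0.564  0.3438]
 [0.6166 0.3449]] mean [0.5903 0.3444]
[(np.float64(52.6), np.float64(1.2)), (np.float64(52.6), np.float64(-178.8))]
```

The crop confirms the grey bar: its holes are 120 mm apart and its top is about 147 x 20.

| Item | Position (x, y) | Heading |
|---|---|---|
| Bar | ≈ (0.634, 0.0215) | ≈ -9.1° |
| Pad | ≈ (0.469, 0.0567), 168 mm away | aligned with the bar |
| Tape centre | ≈ (0.528, 0.331) | ≈ 1.5° |

The gap fits the given 155 to 180. Next I'll move above the tape to look with the wrist camera.

Request:
drive_tool(steps=[14,45,0,0,0,-0.02,1,14,45,0,0,0,-0.02,1,14,45,0,0,0,-0.02,1,14,45,0,0,0,-0.02,1,14,45,0,0,0,-0.02,1])

```text
t: 0.78
tool_pos: [0.3255, -0.344, 0.2285]
tool_rot: [-180.0, -0.0, 18.3]
force: [0.7, -0.7, -0.6]
grip_width: 0.0918
```

Request:
drive_tool(steps=[14,45,0,0,0,-0.02,1,14,45,0,0,0,-0.02,1,14,45,0,0,0,-0.02,1,14,45,0,0,0,-0.02,1,14,45,0,0,0,-0.02,1])

```text
t: 1.4
tool_pos: [0.3955, -0.119, 0.2287]
tool_rot: [180.0, -0.0, 12.6]
force: [0.4, -0.8, -0.1]
grip_width: 0.092
```

Request:
drive_tool(steps=[14,45,0,0,0,-0.02,1,14,45,0,0,0,-0.02,1,14,45,0,0,0,-0.02,1,14,45,0,0,0,-0.02,1,14,45,0,0,0,-0.02,1])

```text
t: 2.02
tool_pos: [0.4655, 0.1061, 0.2286]
tool_rot: [180.0, -0.0, 6.9]
force: [0.1, -0.3, -0.4]
grip_width: 0.0915
```

Request:
drive_tool(steps=[14,45,0,0,0,-0.02,1,14,45,0,0,0,-0.02,1,14,45,0,0,0,-0.02,1,14,45,0,0,0,-0.02,1,7,45,0,0,0,-0.02,1])

```text
t: 2.65
tool_pos: [0.5287, 0.331, 0.2282]
tool_rot: [180.0, 0.0, 1.2]
force: [0.6, -0.3, 0.5]
grip_width: 0.0921
```

```bash
python3 - <<'E'
from h import *
print(bot.get_state()["tool_pos"],bot.get_state()["qpos"])
c=bot.get_calibration("wrist");im=bot.snapshot("wrist");cv2.imwrite("pics/w1.png",im[:,:,::-1])
import pickle;pickle.dump(c,open("w1.pkl","wb"))
cv2.imwrite("pics/w1c.png",cv2.resize(im[:,:,::-1][40:290,220:420],None,fx=3,fy=2.4*1.25*.8,interpolation=cv2.INTER_CUBIC))
E
```

```text
[0.52866076 0.33100531 0.22824431] [ 3.19184300e+01  2.01387576e+01  9.37585158e+01 -9.27279667e-03
  6.61170797e+01  1.20771062e+02]
```

View pics/w1.png

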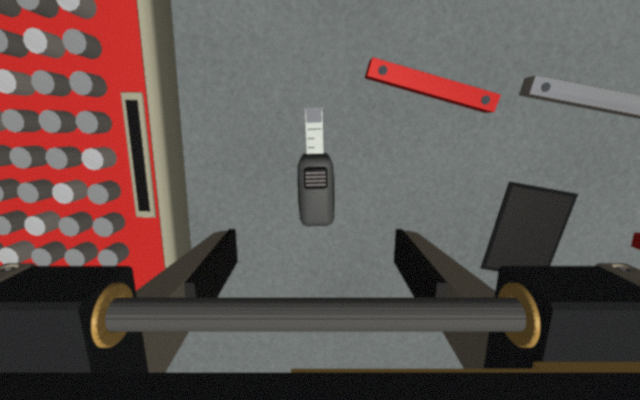

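View pics/w1c.png

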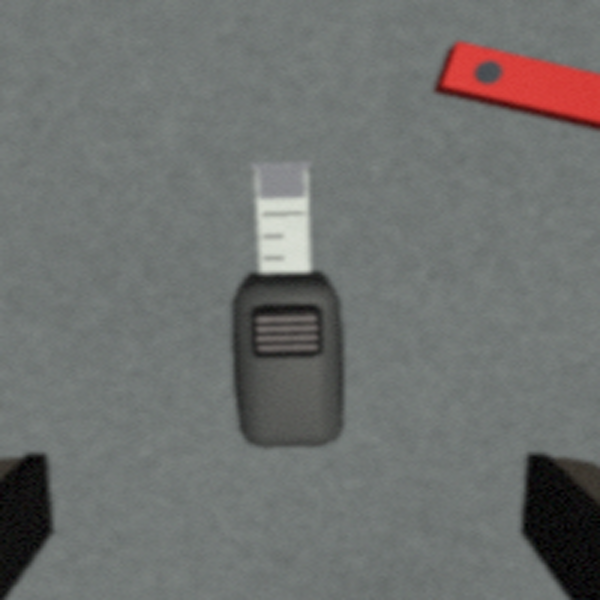

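The wrist view shows the tape upright. The lock is at about (316,177), the hook end at (314,108), and the case's back edge at (316,225).

```bash
python3 - <<'E'
from h import *
import pickle
np.set_printoptions(precision=4,suppress=True)
c=pickle.load(open("w1.pkl","rb"))
g=lambda x,y:((x+.5)/3-.5+220,(y+.5)/2.4-.5+40)
print("lock",onz("wrist",g(287,330),.075,c))
print("locksides",onz("wrist",g(252,330),.075,c),onz("wrist",g(321,330),.075,c))
print("hook end",onz("wrist",g(253,163),.027,c),onz("wrist",g(310,163),.027,c))
print("hook/blade base",onz("wrist",g(259,272),.027,c),onz("wrist",g(312,272),.027,c))
print("case back",onz("wrist",g(289,443),.05,c))
print("case sides",[onz("wrist",g(x,y),.05,c)[:2] for x,y in((235,310),(343,310),(239,420),(341,420))])
# bar and pad from here
print("bar hole",onz("wrist",(545,87),.02,c))
print("pad corners",[onz("wrist",p,.003,c)[:2] for p in((510,183),(576,195))])
E
```

```text
lock [0.5469 0.3302 0.075 ]
locksides [0.5466 0.342  0.075 ] [0.5471 0.3188 0.075 ]
hook end [0.6162 0.3441 0.027 ] [0.6166 0.3232 0.027 ]
hook/blade base [0.5666 0.3412 0.027 ] [0.5671 0.3211 0.027 ]
case back [0.4892 0.3283 0.05  ]
case sides [array([0.5515, 0.349 ]), array([0.5523, 0.3102]), array([0.5   , 0.3472]), array([0.5008, 0.3091])]
bar hole [0.6439 0.078  0.02  ]
pad corners [array([0.5328, 0.0873]), array([0.5193, 0.0017])]
```

Request:
drive_tool(steps=[0,-1.5,-45,0,0,0.023,1,0,0,-45,0,0,0,1,0,0,-45,0,0,0,1,0,0,-40,0,0,0,1,0,0,-17,0,0,0,1])

```text
t: 3.32
tool_pos: [0.5269, 0.327, 0.0342]
tool_rot: [179.9, 0.2, 2.5]
force: [-0.4, 0.0, 0.5]
grip_width: 0.0919
```

Request:
drive_tool(steps=[0,0,0,0,0,0,0.3,0,0,0,0,0,0,0.3,0,0,0,0,0,0,0.3,0,0,0,0,0,0,0.3,0,0,0,0,0,0,0.3], squeeze=30)

```text
t: 3.95
tool_pos: [0.5285, 0.3281, 0.0371]
tool_rot: [-180.0, -0.0, 2.5]
force: [0.1, -0.1, 1.0]
grip_width: 0.0442
```

Request:
drive_tool(steps=[0,0,0,0,0,0,0.3,0,0,0,0,0,0,0.3,0,0,0,0,0,0,0.3,0,0,0,0,0,0,0.3,0,0,0,0,0,0,0.3])

```text
t: 4.58
tool_pos: [0.5287, 0.3285, 0.0371]
tool_rot: [-180.0, -0.1, 2.5]
force: [-0.4, 2.9, 6.0]
grip_width: 0.0379
```

Request:
drive_tool(steps=[0,0,20,0,0,0,0.3,0,0,30,0,0,0,0.3,0,0,30,0,0,0,0.3,4,-37,0,0,0,-0.025,0.3,4,-37,0,0,0,-0.025,0.3])

```text
t: 5.2
tool_pos: [0.5358, 0.253, 0.1174]
tool_rot: [180.0, 0.0, -0.3]
force: [0.2, -0.0, -5.1]
grip_width: 0.0378
```

Request:
drive_tool(steps=[6,-43,0,0,0,-0.031,0.3,6,-43,0,0,0,-0.031,0.3,6,-43,0,0,0,-0.031,0.3,6,-43,0,0,0,-0.031,0.3,6,-41,0,0,0,-0.029,0.3])

```text
t: 5.82
tool_pos: [0.5656, 0.0392, 0.117]
tool_rot: [180.0, 0.1, -9.2]
force: [0.8, 0.4, -3.5]
grip_width: 0.0375
```

```bash
python3 - <<'E'
from h import *
print(bot.get_state()["tool_pos"],bot.get_state()["tool_rot"])
c=bot.get_calibration("wrist");im=bot.snapshot("wrist");cv2.imwrite("pics/w2.png",im[:,:,::-1])
import pickle;pickle.dump(c,open("w2.pkl","wb"))
im=bot.snapshot("scene");cv2.imwrite("pics/s2.png",im[:,:,::-1])
im=bot.snapshot("side");cv2.imwrite("pics/d2.png",im[:,:,::-1])
print(bot.get_state()["tool_pos"],bot.get_state()["tool_rot"])
E
```

```text
[0.56562342 0.03922262 0.11700566] [ 1.79963928e+02  5.86645950e-02 -9.18301066e+00]
[0.56584482 0.03910486 0.11691018] [ 1.79967830e+02  4.94392011e-02 -9.28562880e+00]
```

View pics/w2.png

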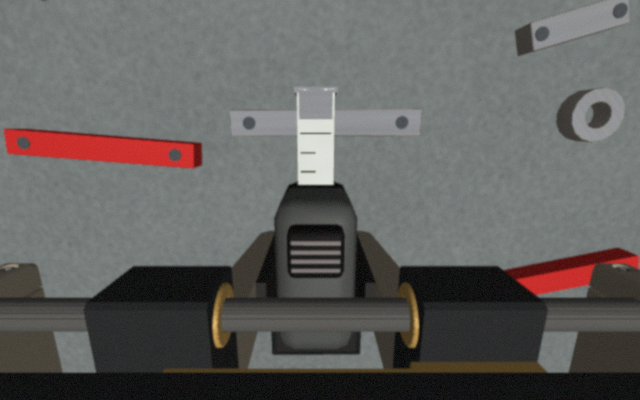

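View pics/s2.png

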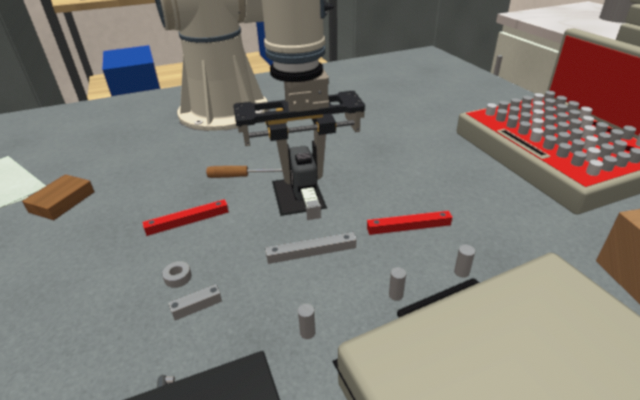

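View pics/d2.png

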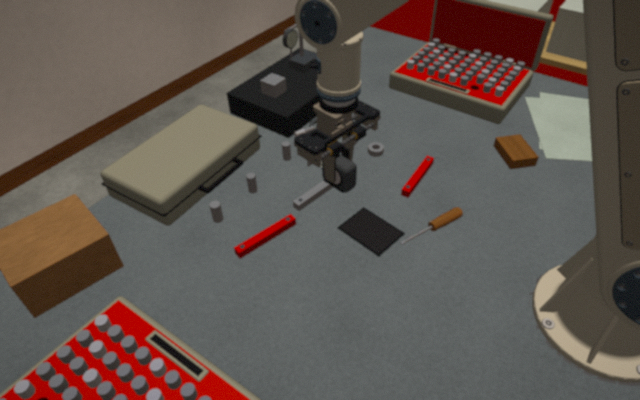

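The wrist view shows the tape held, with its hook end at (316,90), over the grey bar with holes at (249,123) and (401,123). The red bars are off to the sides.

```bash
python3 - <<'E'
from h import *
import pickle
np.set_printoptions(precision=4,suppress=True)
c=pickle.load(open("w2.pkl","rb"));im=cv2.imread("pics/w2.png")
hs=[]
for x0 in(249,401):
    p=im[113:134,x0-10:x0+11].astype(int).sum(2);m=(p<p.max()*.68).astype(np.uint8)
    n,l,st,ce=cv2.connectedComponentsWithStats(m)
    i=min(range(1,n),key=lambda i:np.hypot(*(ce[i]-10)));print(st[i],ce[i]);hs.append((x0-10+ce[i][0],113+ce[i][1]))
H=[onz("wrist",h,.02,c) for h in hs];print("holes",H,np.linalg.norm(H[0]-H[1]))
v=H[0]-H[1];v/=np.linalg.norm(v);u=np.array([v[1],-v[0],0]);B=(H[0]+H[1])/2
print("bar yaw",np.degrees(np.arctan2(u[1],u[0])),"centre",B)
tcp=np.array([.5656,.0392,.117]);print("tcp in bar frame",(tcp-B)@u,(tcp-B)@v)
for px in((298,90),(336,90),(300,180),(333,180)):
    q=onz("wrist",px,.107,c);print(px,q,"bar frame",(q-B)@u,(q-B)@v)
q=onz("wrist",(316,250),.155,c);print("lock",(q-B)@u,(q-B)@v)
for P in((.4712,.0559),(.4671,.0575)):
    q=np.array([*P,.02]);print("pad",(q-B)@u,(q-B)@v)
E
python3 - <<'E'
import cv2
i=cv2.imread("pics/w2.png")[70:300,220:430];cv2.imwrite("pics/w2c.png",cv2.resize(i,None,fx=2.6,fy=2.6,interpolation=2))
E
```

```text
[  4   4  12  12 113] [9.4867 9.646 ]
[  5   4  12  12 113] [10.4071  9.2301]
holes [array([0.6439, 0.0792, 0.02  ]), array([ 0.6251, -0.0401,  0.02  ])] 0.12073993067568836
bar yaw -8.989713241551243 centre [0.6345 0.0196 0.02  ]
tcp in bar frame -0.07111145397907653 0.008622290533289433
(298, 90) [0.6522 0.0334 0.107 ] bar frame 0.015277294411069052 0.01646474198263408
(336, 90) [0.6491 0.0144 0.107 ] bar frame 0.015228386454247877 -0.0027939575892454525
(300, 180) [0.6065 0.0403 0.107 ] bar frame -0.030888027734374032 0.01611888706018342
(333, 180) [0.6037 0.0226 0.107 ] bar frame -0.030938394097695398 -0.0017912449710346336
lock -0.0516044192602368 0.00764541009784021
pad -0.16696137729410299 0.010366481034222122
pad -0.17126102599366647 0.011306173037136916
```

View pics/w2c.png

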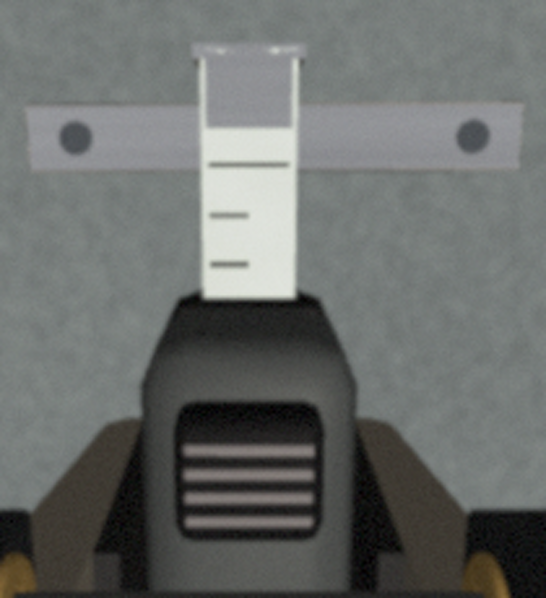

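Request:
drive_tool(steps=[4.2,0.9,0,0,0,0,0.3,0,0,-20,0,0,0,0.3,0,0,-25,0,0,0,0.3,0,0,-20,0,0,0,0.3,0,0,-10,0,0,0,0.3])

```text
t: 6.6
tool_pos: [0.5699, 0.0431, 0.0406]
tool_rot: [180.0, 0.1, -9.0]
force: [-0.1, 0.0, -4.7]
grip_width: 0.0375
```

```bash
python3 - <<'E'
from h import *
import pickle
c=bot.get_calibration("wrist");im=bot.snapshot("wrist");cv2.imwrite("pics/w3.png",im[:,:,::-1])
pickle.dump(c,open("w3.pkl","wb"))
im2=bot.snapshot("scene")[:,:,::-1]
cv2.imwrite("pics/s3.png",cv2.resize(im2[140:280,240:400],None,fx=5,fy=4.2,interpolation=2))
s=bot.get_state();print(s["tool_pos"],s["tool_rot"],s["force"])
E
```

```text
[0.5698791  0.04271193 0.04078932] [ 1.79979428e+02  9.95940541e-02 -9.05213507e+00] [-0.30693531 -0.26522178 -4.09488792]
```

View pics/w3.png

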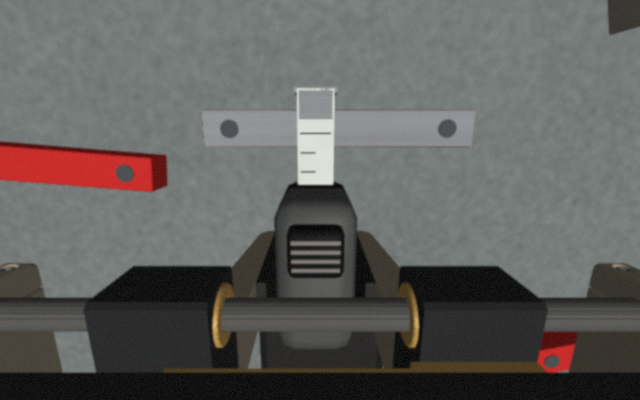

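View pics/s3.png

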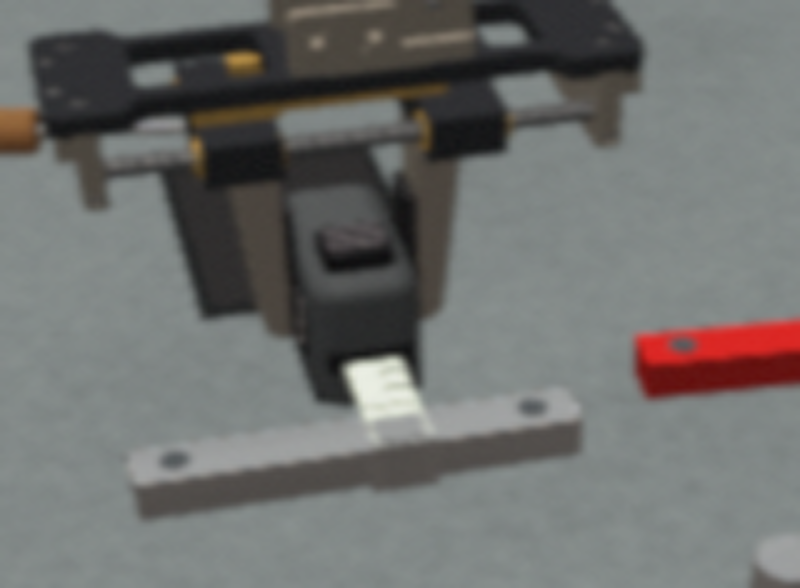

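The hook hangs on the far side of the bar, with the blade lying over it (scene crop at about (400,440)). I'll re-measure in this view.

```bash
python3 - <<'E'
from h import *
import pickle
np.set_printoptions(precision=4,suppress=True)
c=pickle.load(open("w3.pkl","rb"))
H=[onz("wrist",h,.02,c) for h in((229,128.3),(447,128.3))];print("holes",H,np.linalg.norm(H[0]-H[1]))
v=H[0]-H[1];v/=np.linalg.norm(v);u=np.array([v[1],-v[0],0]);B=(H[0]+H[1])/2
print("bar yaw",np.degrees(np.arctan2(u[1],u[0])),"centre",B)
for px in((297,92),(336,92),(298,180),(334,180)):
    q=onz("wrist",px,.031,c);print(px,"bar frame",(q-B)@u,(q-B)@v)
q=onz("wrist",(316,250),.079,c);print("lock",(q-B)@u,(q-B)@v)
t=bot.get_state()["tool_pos"]-B;print("tcp",t@u,t@v)
# pad remeasure via line-fit of mask, scene0 & side0
for n in("scene","side"):
    im=cv2.imread(f"pics/{n}0.png")
    m=(im.max(2)<62).astype(np.uint8)
    k,l,st,ce=cv2.connectedComponentsWithStats(m)
    t0=proj(n,[.469,.057,.003]).astype(int);i=l[t0[1],t0[0]];print(n,st[i])
    cn=cv2.findContours((l==i).astype(np.uint8),0,1)[0][0]
    W=np.array([onz(n,p[0].astype(float),.002)[:2] for p in cn],np.float32)
    r=cv2.minAreaRect(W*1000);print(r)
E
```

```text
holes [array([0.6438, 0.0791, 0.02  ]), array([ 0.6249, -0.0403,  0.02  ])] 0.12088427238842687
bar yaw -8.985775573477175 centre [0.6344 0.0194 0.02  ]
(297, 92) bar frame 0.017984692194513662 0.02187563192899128
(336, 92) bar frame 0.017986058304893165 0.0021339730603658204
(298, 180) bar frame -0.027104459327338785 0.021973743134899738
(334, 180) bar frame -0.027106513556556106 0.0024846420110894523
lock -0.04767281857293105 0.012368160113089808
tcp -0.06732713907222217 0.012967185203835994
scene [ 273  176   53   39 1499]
((472.0680236816406, 55.15306091308594), (86.74182891845703, 116.52798461914062), 80.81856536865234)
side [ 338  208   66   48 1616]
((467.2108154296875, 57.40393829345703), (89.28194427490234, 118.48255157470703), 81.02225494384766)
```

Request:
drive_tool(steps=[-0.5,-3.3,0,0,0,0,0.3,-5,0.8,0,0,0,0,0.3,-10,1.6,0,0,0,0,0.3,-12.5,2,0,0,0,0,0.3,-12.5,2,0,0,0,0,0.3])

```text
t: 7.32
tool_pos: [0.5293, 0.0452, 0.0419]
tool_rot: [-180.0, -0.0, -9.1]
force: [1.4, 0.8, -3.2]
grip_width: 0.0378
```

```bash
python3 - <<'E'
from h import *
im=bot.snapshot("wrist");cv2.imwrite("pics/w4.png",im[:,:,::-1])
s=bot.get_state();print(s["tool_pos"],s["tool_rot"],s["force"])
E
```

```text
[0.5271232  0.04527592 0.04152236] [ 1.79981462e+02  1.06658666e-01 -9.11802879e+00] [-0.72173685  0.47151562 -4.02234003]
```

View pics/w4.png

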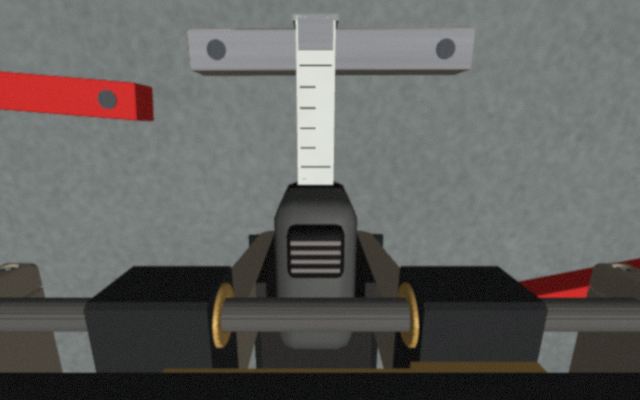

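Request:
drive_tool(steps=[-12,1.9,1,0,0,0,0.3,-12,1.9,0,0,0,0,0.3,-12,1.9,0,0,0,0,0.3,-12,1.9,0,0,0,0,0.3,-11,2,0,0,0,0,0.3])

```text
t: 8.0
tool_pos: [0.4702, 0.0547, 0.0426]
tool_rot: [-180.0, -0.0, -9.1]
force: [1.9, -0.1, -4.4]
grip_width: 0.0382
```

```bash
python3 - <<'E'
from h import *
import pickle
s=bot.get_state();print(s["tool_pos"],s["tool_rot"],s["force"])
pickle.dump(bot.get_calibration("wrist"),open("w5.pkl","wb"))
im=bot.snapshot("wrist");cv2.imwrite("pics/w5.png",im[:,:,::-1])
im2=bot.snapshot("scene")[:,:,::-1];im3=bot.snapshot("side")[:,:,::-1]
cv2.imwrite("pics/s5f.png",im2);cv2.imwrite("pics/d5f.png",im3)
cv2.imwrite("pics/s5.png",cv2.resize(im2[140:280,240:400],None,fx=5,fy=4.2,interpolation=2))
cv2.imwrite("pics/d5.png",cv2.resize(im3[140:270,270:430],None,fx=5,fy=4.2,interpolation=2))
s=bot.get_state();print(s["tool_pos"],s["tool_rot"],s["force"])
E
```

```text
[0.47024551 0.05473813 0.04263305] [-1.79998783e+02 -7.92400880e-03 -9.12296570e+00] [ 1.88131454 -0.0900983  -4.40410244]
[0.47040627 0.05467004 0.04261133] [ 1.79993276e+02  2.13254072e-02 -9.11051513e+00] [ 1.57241898 -0.11259635 -4.92326489]
```

View pics/w5.png

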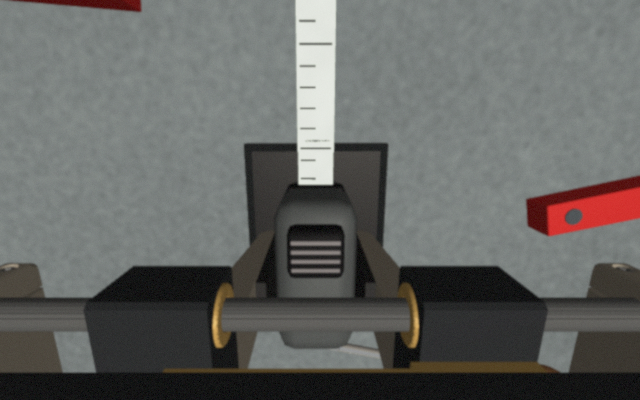

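View pics/s5.png

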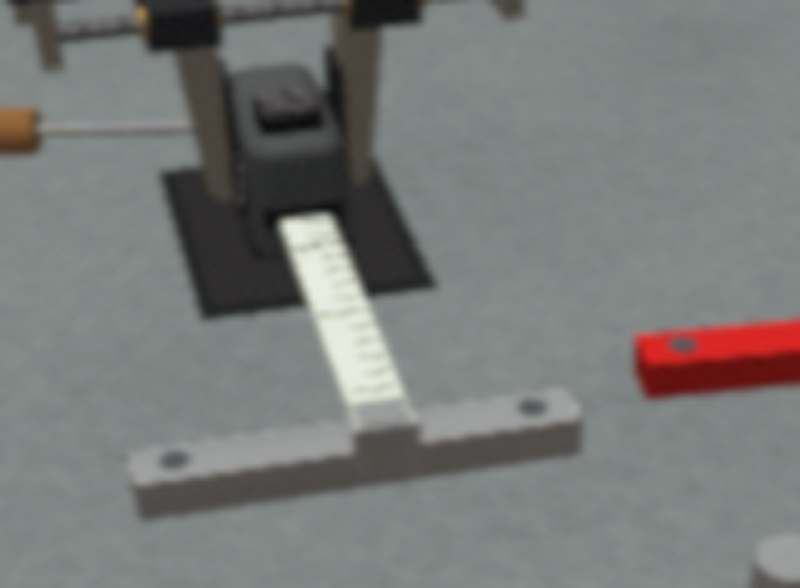

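View pics/d5.png

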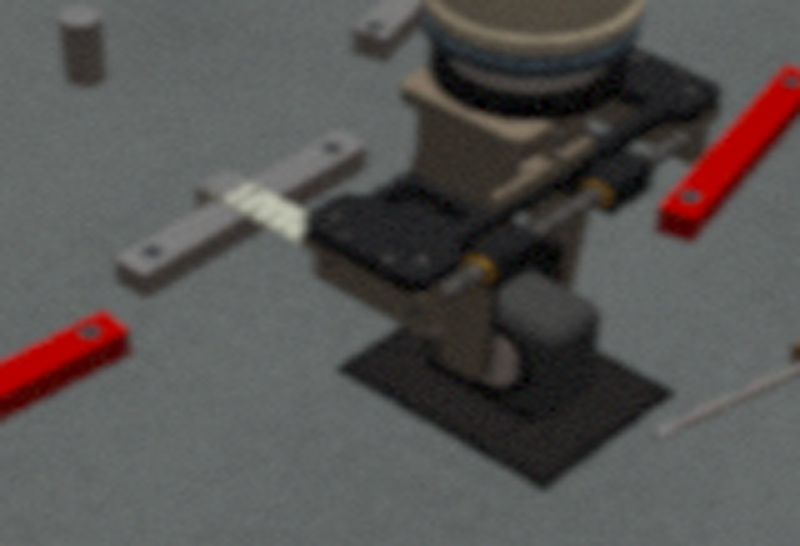

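The hook sits behind the bar (scene crop at about (385,440)) and the blade is drawn straight. The wrist view shows the pad's front corners at (246,145) and (387,145). I'll check how well the case is centred.

```bash
python3 - <<'E'
from h import *
import pickle
np.set_printoptions(precision=4,suppress=True)
c=pickle.load(open("w5.pkl","rb"))
L=onz("wrist",(246,144.5),.003,c);R=onz("wrist",(387,144.5),.003,c)
v=L-R;w=np.linalg.norm(v);v/=w;u=np.array([v[1],-v[0],0]);print("width",w,"yaw",np.degrees(np.arctan2(u[1],u[0])))
P=(L+R)/2-.06*u;print("pad",P)
t=np.array([.4702,.0547,0])-P;print("tcp rel pad",t@u,t@v)
q=onz("wrist",(316,250),.0805,c)-P;print("lock rel (want 18,0)",q@u,q@v)
for x in(297,334):
    q=onz("wrist",(x,120),.032,c)-P;print("blade edge",q@v)
print("lock front/back",[(onz("wrist",(316,y),.0805,c)-P)@u for y in(226,276)])
E
```

```text
width 0.08768003715510282 yaw -9.084624487305499
pad [0.4675 0.0537 0.003 ]
tcp rel pad 0.002475069905326119 0.0014431068816773314
lock rel (want 18,0) 0.02194557315404411 0.0005100806934846103
blade edge 0.010295009485108326
blade edge -0.008963231469237614
lock front/back [np.float64(0.03227391311676835), np.float64(0.010282527814002058)]
```

Request:
drive_tool(steps=[-3,0.5,0,0,0,0,0.3,0,0,0,0,0,0,0.3,0,0,-1.5,0,0,0,0.3,0,0,-1,0,0,0,0.3,0,0,0,0,0,0,0.3])

```text
t: 8.78
tool_pos: [0.4682, 0.0551, 0.04]
tool_rot: [-180.0, -0.0, -9.1]
force: [2.0, -0.2, -3.1]
grip_width: 0.0374
```

Request:
drive_tool(steps=[0,0,-0.5,0,0,0,0.3,0,0,0,0,0,0,0.3,0,0,-0.3,0,0,0,0.3,0,0,0,0,0,0,0.3,0,0,0,0,0,0,0.3])

```text
t: 9.4
tool_pos: [0.4681, 0.0551, 0.04]
tool_rot: [-180.0, -0.0, -9.1]
force: [-0.8, -0.4, 9.8]
grip_width: 0.0381
```

Request:
drive_tool(steps=[0,0,0.5,0,0,0,0.3,0,0,0,0,0,0,0.5,0,0,0,0,0,0,0.7,0,0,0,0,0,0,0.8,0,0,0,0,0,0,0.8])

```text
t: 10.02
tool_pos: [0.4679, 0.0551, 0.0397]
tool_rot: [180.0, 0.0, -9.1]
force: [-0.2, -0.1, -0.6]
grip_width: 0.0725
```

Request:
drive_tool(steps=[0,0,0,0,0,0,0.8,0,0,0,0,0,0,0.8,0,0,0,0,0,0,0.8,0,0,20,0,0,0,0.8,0,0,30,0,0,0,0.8])

```text
t: 10.65
tool_pos: [0.4672, 0.055, 0.0897]
tool_rot: [180.0, 0.1, -9.1]
force: [0.4, 0.3, 0.9]
grip_width: 0.0737
```

Request:
drive_tool(steps=[0,0,30,0,0,0,0.8,0,0,15,0,0,0,0.8,0,0,0,0,0,0,0.8,0,0,0,0,0,0,0.0,0,0,0,0,0,0,0.0], squeeze=20)

```text
t: 11.28
tool_pos: [0.4673, 0.055, 0.1338]
tool_rot: [180.0, 0.1, -9.1]
force: [0.5, 0.2, -0.4]
grip_width: 0.0558
```

```bash
python3 - <<'E'
from h import *
import pickle
pickle.dump(bot.get_calibration("wrist"),open("w6.pkl","wb"))
im=bot.snapshot("wrist");cv2.imwrite("pics/w6.png",im[:,:,::-1])
im2=bot.snapshot("scene")[:,:,::-1]
cv2.imwrite("pics/s6.png",cv2.resize(im2[140:280,240:400],None,fx=5,fy=4.2,interpolation=2))
s=bot.get_state();print(s["t"],s["tool_pos"],s["tool_rot"],s["force"],s["grip_width"])
E
```

```text
11.375 [0.46754411 0.0550612  0.13399873] [ 1.79977808e+02  7.92846446e-02 -9.12292262e+00] [-0.64417004  0.00383393 -0.28893909] 0.047601969106465455
```

View pics/w6.png

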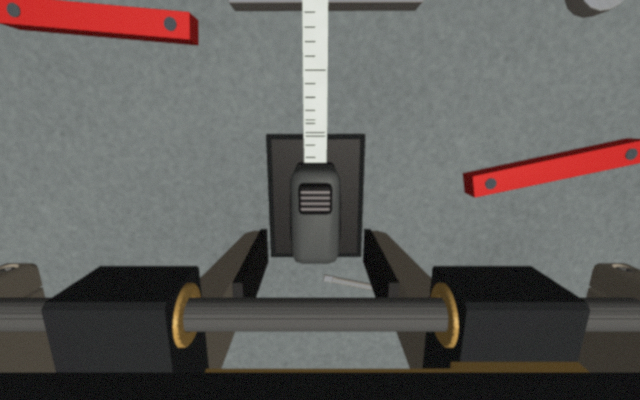

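View pics/s6.png

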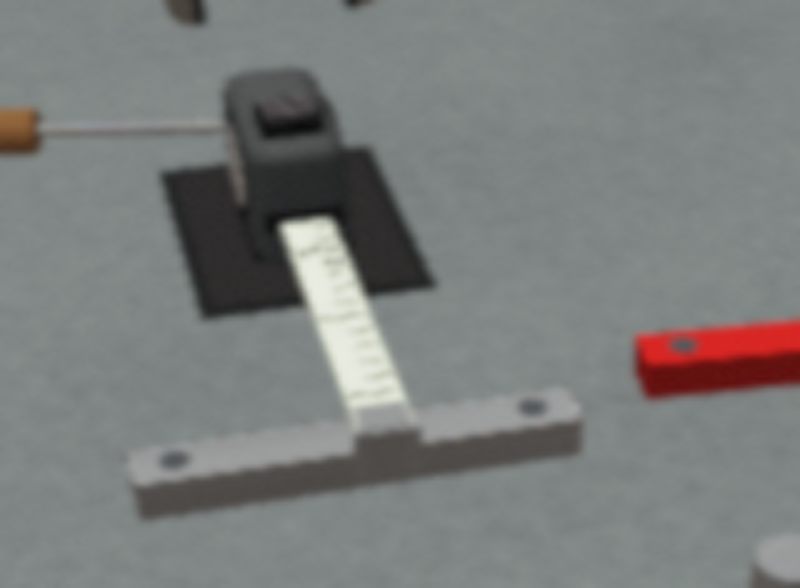

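```bash
python3 - <<'E'
from h import *
import pickle
np.set_printoptions(precision=4,suppress=True)
c=pickle.load(open("w6.pkl","rb"))
L=onz("wrist",(267,135),.003,c);R=onz("wrist",(365,135),.003,c);Bk=onz("wrist",(317,257),.003,c)
v=L-R;w=np.linalg.norm(v);v/=w;u=np.array([v[1],-v[0],0]);F=(L+R)/2;P=F-.06*u
print("width",w,"len",(F-Bk)@u,"yaw",np.degrees(np.arctan2(u[1],u[0])),P)
q=onz("wrist",(316,198),.078,c);print("lock",q,"rel",(q-P)@u,(q-P)@v)
s=bot.get_state()["tool_pos"];print("shift to lock",q-s)
E
```

```text
width 0.08847006789299809 len 0.11871376374307077 yaw -9.084654085148083 [0.4674 0.0535 0.003 ]
lock [0.4863 0.0507 0.078 ] rel 0.01915135992961048 0.00023283901876789052
shift to lock [ 0.0188 -0.0044 -0.056 ]
```

The case is centred on the pad to within about 1 mm. Next I shut the fingers over the lock and press.

Request:
drive_tool(steps=[9.4,-2.1,0,0,0,0,0,9.4,-2.1,0,0,0,0,0,0,0,0,0,0,0,0,0,0,0,0,0,0,0,0,0,0,0,0,0,0])

```text
t: 12.0
tool_pos: [0.4865, 0.0509, 0.1347]
tool_rot: [180.0, 0.0, -9.1]
force: [-0.1, 0.9, 0.7]
grip_width: 0.0007
```

Request:
drive_tool(steps=[0,0,-15,0,0,0,0,0,0,-15,0,0,0,0,0,0,-8,0,0,0,0,0,0,0,0,0,0,0,0,0,0,0,0,0,0])

```text
t: 12.62
tool_pos: [0.487, 0.0509, 0.0968]
tool_rot: [-180.0, -0.0, -9.1]
force: [0.2, 0.6, -0.2]
grip_width: 0.0005
```

```bash
python3 - <<'E'
from h import *
im2=bot.snapshot("scene")[:,:,::-1]
cv2.imwrite("pics/s7.png",cv2.resize(im2[120:260,230:390],None,fx=5,fy=4.2,interpolation=2))
s=bot.get_state();print(s["t"],s["tool_pos"],s["tool_rot"],s["force"],s["grip_width"])
E
```

```text
12.675 [0.48707075 0.05094062 0.09701318] [-1.79993170e+02 -2.33400949e-02 -9.12309226e+00] [-0.03042946 -0.17066027  0.32087789] 0.00022503757803903
```

View pics/s7.png

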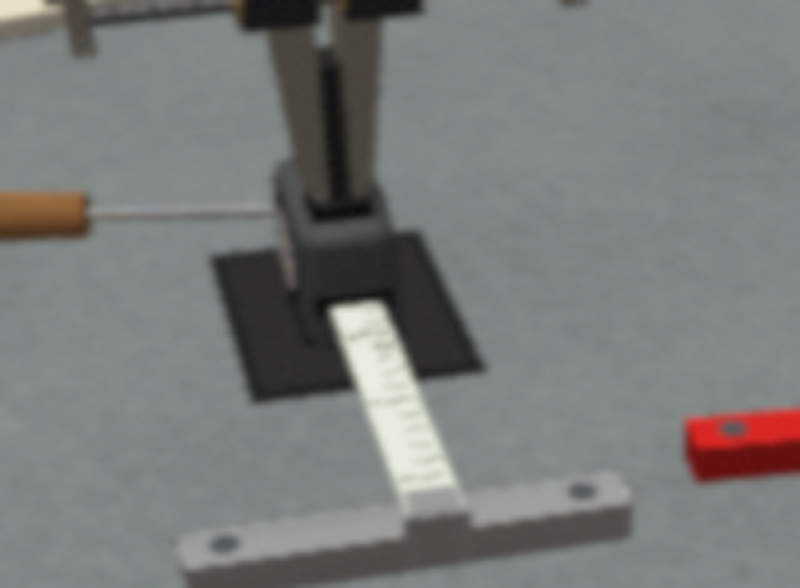

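Fingertips are right over the lock (crop at (335,200)). Pressing down gradually now.

Request:
drive_tool(steps=[0,0,-3,0,0,0,0,0,0,-2,0,0,0,0,0,0,-1.5,0,0,0,0,0,0,-1.5,0,0,0,0,0,0,0,0,0,0,0])

```text
t: 13.3
tool_pos: [0.4869, 0.0509, 0.0887]
tool_rot: [-180.0, -0.0, -9.1]
force: [0.7, 0.2, -0.3]
grip_width: 0.0002
```

Request:
drive_tool(steps=[0,0,-1,0,0,0,0,0,0,-0.5,0,0,0,0,0,0,-0.5,0,0,0,0,0,0,0,0,0,0,0,0,0,0,0,0,0,0])

```text
t: 13.92
tool_pos: [0.4869, 0.0509, 0.0869]
tool_rot: [-180.0, -0.0, -9.1]
force: [-0.3, 0.6, 5.8]
grip_width: 0.0007
```

Request:
drive_tool(steps=[0,0,-0.5,0,0,0,0,0,0,0,0,0,0,0,0,0,-0.5,0,0,0,0,0,0,0,0,0,0,0,0,0,0,0,0,0,0])

```text
t: 14.55
tool_pos: [0.487, 0.0509, 0.0863]
tool_rot: [-180.0, -0.0, -9.1]
force: [-1.5, -0.3, 10.5]
grip_width: 0.0003
```

Request:
drive_tool(steps=[0,0,-0.6,0,0,0,0,0,0,0,0,0,0,0,0,0,0,0,0,0,0,0,0,0,0,0,0,0,0,0,0,0,0,0,0])

```text
t: 15.18
tool_pos: [0.4872, 0.0509, 0.0862]
tool_rot: [-180.0, -0.0, -9.1]
force: [-3.4, -1.0, 18.2]
grip_width: 0.0005
```

That's a hard stop, with the lock about 5.8 mm down. I'll back off straight up and check.

Request:
drive_tool(steps=[0,0,2,0,0,0,0,0,0,8,0,0,0,0,0,0,25,0,0,0,0,0,0,40,0,0,0,0,0,0,40,0,0,0,0])

```text
t: 15.8
tool_pos: [0.4864, 0.0509, 0.2013]
tool_rot: [180.0, 0.0, -9.1]
force: [0.2, -0.1, 0.3]
grip_width: 0.0003
```

Request:
drive_tool(steps=[-20,0,20,0,0,0,0,-20,0,10,0,0,0,0,0,0,0,0,0,0,0,0,0,0,0,0,0,0,0,0,0,0,0,0,0])

```text
t: 16.42
tool_pos: [0.4472, 0.0509, 0.2297]
tool_rot: [180.0, 0.0, -9.1]
force: [1.0, -0.3, -0.5]
grip_width: 0.0007
```

```bash
python3 - <<'E'
from h import *
import pickle
pickle.dump(bot.get_calibration("wrist"),open("w8.pkl","wb"))
im=bot.snapshot("wrist");cv2.imwrite("pics/w8.png",im[:,:,::-1])
a=bot.snapshot("scene")[:,:,::-1];b=bot.snapshot("side")[:,:,::-1]
cv2.imwrite("pics/s8f.png",a);cv2.imwrite("pics/d8f.png",b)
cv2.imwrite("pics/s8.png",np.hstack([cv2.resize(x[y:y+100,q:q+80],None,fx=5,fy=5,interpolation=2) for x,y,q in((a,145,275),(b,165,320))]))
s=bot.get_state();print(s["t"],s["tool_pos"],s["force"])
E
```

```text
16.575 [0.44695904 0.05090131 0.22973613] [-0.1735604   0.09446498  0.32727648]
```

View pics/w8.png

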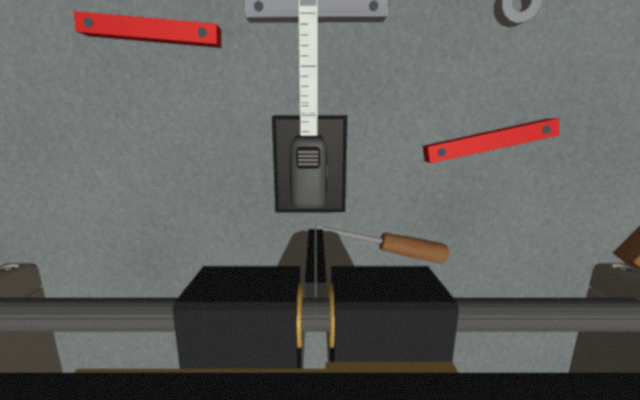

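View pics/s8.png

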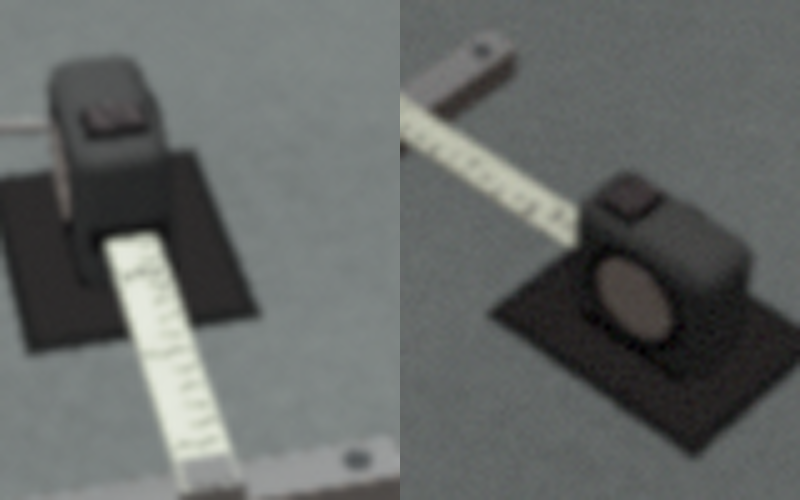

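```bash
python3 - <<'E'
from h import *
import pickle
np.set_printoptions(precision=4,suppress=True)
c=pickle.load(open("w8.pkl","rb"))
L=onz("wrist",(273,116),.003,c);R=onz("wrist",(347.5,116),.003,c);Bk=onz("wrist",(311,212),.003,c)
v=L-R;w=np.linalg.norm(v);v/=w;u=np.array([v[1],-v[0],0]);F=(L+R)/2;P=F-.06*u
q=onz("wrist",(308,157.5),.0725,c);print("w",w,"len",(F-Bk)@u,"lock rel",(q-P)@u,(q-P)@v)
a=cv2.imread("pics/s8f.png")[200:270,260:365];b=cv2.imread("pics/d8f.png")[160:220,285:355]
cv2.imwrite("pics/z8.png",np.vstack([cv2.resize(a,(700,300),interpolation=2),cv2.resize(b,(700,300),interpolation=2)]))
E
```

```text
w 0.08840987959531002 len 0.11828036477867912 lock rel 0.017985125823390614 0.0013916778632146228
```

View pics/z8.png

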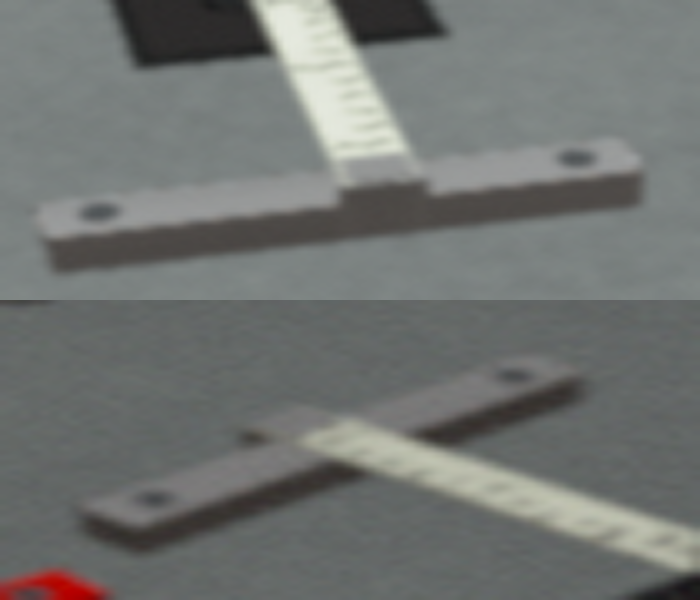

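The hook hangs flush on the far face of the bar in both views, the case is centred (lock at 18.0, 1.4 mm from the pad's centre; 18, 0 wanted), and the lock is down. Handing in.

```bash
python3 -c "
from plant import bot
print(bot.sign_off())"
```

```text
the job is handed in; nothing more can be done
None
```

I hooked the tape's blade over the far edge of the long grey bar, backed it about 90 mm straight out until the case stood on the middle of the pad, and pressed the lock down. I handed the job in at about 16.6 s, with the gripper well clear of everything.

**Hook and case:** after release, both fixed cameras showed the hook against the bar's far face. The wrist view put the case within about 1.5 mm of the pad's centre, in line with the bar at -9.1°.

**Lock:** it hit a hard stop about 5.8 mm down, at up to 18 N on the fingertips, and it looks lower in the pictures. I couldn't read its value or the blade's directly.

**Disagreements:**
- The cameras differed by 2 to 4 mm on absolute positions, so I centred the case on the pad as seen by the wrist camera.
- The force reading during the press stayed near zero until about 4 mm below where I expected to touch the lock, so the 5.8 mm is approximate.

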